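Move a latched battery pack from charger to work lamp

TASK

Take the charged battery pack out of the charger by squeezing its orange sprung tab in while you lift it, then put it in the yellow work lamp's socket, tab on the marked side, fully home so that the tab springs back out and latches. Be gentle: do not wrench the pack while it is still latched, do not force it into either socket, and leave the other things on the bench where they are.

Things in the scene. Friction and masses are not known exactly. Their poses are not given: they have to be found in the camera images.
- pack_mid (a point): centre of the loose battery pack, 50 mm above its underside: black upright box with blue top, 56 mm (its x) x 44 mm (its y) x 100 mm high (z, up), 0.3 to 0.54 kg. Orange tab on its +y side. Starts latched in the charger's socket, standing 48 mm out of it. Pinch it across y from above, one finger on the tab; with the tab fully in it is 46 mm wide, its middle 1 mm to the +y side of this point
- tab_face (a point): centre of the outer face of the tab's orange thumb pad, with the pack's axes. Pad 30 mm wide (x) and 36 mm high, 6 to 42 mm above pack_mid. Left free, this face is 30 mm from the pack's middle along +y (8 mm proud of the side). Lower, 8 to 20 mm below pack_mid, the tab has a hook, flat on top, sloped below, 4 mm proud of the pack's side, that catches under a socket's lip
- tab (a joint): how far the tab is pressed in: 0 sprung out, 0.006 m fully in, at a stop. Spring: 6 N to start moving, 12 N fully in. The hook clears the lip from 0.002 to 0.004 m, depending on play, so keep it fully in while lifting and inserting: a squeeze of 15 to 25 N does it and also holds the pack. Squeezed off-centre, the pack is pushed against its socket wall (1 mm play each side)
- charger: charger, fixed to the bench; origin on the bench under its socket, z up. Grey socket, 80 (x) x 74 (y) mm outside, rim 64 mm over the bench; a black box 40 mm high on its +x side. Orange bar on the rim marks the catch side, +y, where the pack's tab is. It breaks (job failed) if the pack loads it, in any direction, with more than 40 N
- charger_floor (a point): centre of the floor of the charger's socket, with the charger's axes. Cavity 58 mm (x) x 46 mm (y) x 52 mm deep, mouth rounded with 4 mm radius; the catch pocket lies under a lip in the +y wall whose underside is 44 mm above this point. The latched pack's underside is on this floor; it rises only 1.5 mm before its hook catches
- lamp: yellow work lamp, fixed to the bench; origin on the bench, z up. Base 230 x 110 mm, light panel up to 100 mm high about 160 mm away along its +x. It carries a grey socket the same as the charger's, rim 74 mm over the bench, orange-marked catch side +y. The lamp and its socket break (job failed) if the pack loads them with more than 40 N
- bay_floor (a point): nominal middle of the lamp's socket floor, 22 mm over the bench and 52 mm below the rim, with the lamp's axes. The real socket is clamped up to 9 mm from here towards -y or +y; that shift is NOT measured: find it by feel or by eye. Centred within about 2 mm the pack slips in; else it lands on the rim. With its underside on the floor, the tab, let go, springs out under the lip
- jar: bystander, to be left alone: amber screw-top jar, 44 mm wide, 65 mm high; origin at the centre of its underside
- finial: bystander, to be left alone: brass lamp finial, 36 mm wide, 56 mm high; origin at the centre of its underside
- glue: bystander, to be left alone: white glue bottle, 48 mm wide, 130 mm high; origin at the centre of its underside
- tape: bystander, to be left alone: blue ring of tape, 90 mm wide, 25 mm high; origin at the centre of its underside
- mug: bystander, to be left alone: blue mug, 76 mm wide, 85 mm high, handle to its +y; origin at the centre of its underside
- screwdriver: bystander, to be left alone: screwdriver lying along its x axis, 180 mm long; origin at the centre of its underside
- offcut: bystander, to be left alone: wood offcut 60 x 100 x 22 mm, long side along its y; origin at the centre of its underside
There are look-alikes about, which are no part of the job. What is shaped like the part that bears pack_mid but turquoise is not meant.

How it is judged (in metres and radians):
On the way:
1. the pack is unlatched and lifted out, its underside above the charger's rim (z of pack_mid in the frame of charger_floor above 0.105 m), for 0.2 s.
At the end, for the whole second after the job is handed in: the pack stands upright (within 0.08 rad) in the lamp's socket with its underside within 2.5 mm of the socket's floor, within 4 mm of bay_floor along x and 13 mm along y, tab to the marked +y side and sprung out (pressed in less than 1.5 mm) (z of pack_mid in the frame of bay_floor between 0.046 and 0.0525 m and x of pack_mid in the frame of bay_floor between -0.004 and 0.004 m and y of pack_mid in the frame of bay_floor between -0.013 and 0.013 m and y of tab_face in the frame of bay_floor above 0.012 m and angle between pack_mid's own z axis and vertical below 0.08 rad and value of joint tab below 0.0015 m); the robot touches nothing.
It fails at once if the pack loaded the charger with more than 40 N (wrenched while latched, or jammed) (contact force between pack and charger above 40 N).
It fails at once if the pack loaded the lamp or its socket with more than 40 N (contact force between pack and lamp above 40 N).
It fails at once if a bystander was moved more than 30 mm (distance of any of jar, finial, glue, tape, mug, screwdriver, offcut from where it was at the start of the episode above 0.03 m).
It also fails if it takes over 72 s, if anything falls off the work surface, if the arm or the gripper's body presses on something with over 40 N, if the wrist force passes 120 N, or if a joint passes its speed limit or range.

ROBOT

A 6-joint arm with a two-finger parallel gripper is mounted at the origin on the work surface. World frame = base frame: x ahead of the robot, y to its left, z up, the work surface at z = 0. Lengths are in m, angles in degrees, forces in N, time in s.
With the tool pointing down it reaches from about 0.35 to 0.875 m from the base axis. Payload 4.2 kg.
Tool frame: the origin (TCP) lies midway between the tips of the shut fingers; the grasp point (between the pads) lies 19 mm behind it; y points along the fingers, z is the direction in which the jaws open and shut, and the axes are right-handed (so a half turn about y gives the same grasp; the last joint's range is limited). The gripper opens to 87 mm and grips with 3 to 60 N. Pads are 19 mm wide; open, the fingers measure 117 mm over their backs; the gripper's body (75 mm by 190 mm) begins 51 mm behind the grasp point.
Start: joints at [14.817, 22.042, 0.453, 0, -68.411, -14.817], TCP at [0.625, 0, 0.223] pointing down, gripper open.
Joint ranges: [-179.83, 179.83], [-69.29, 118.12], [-61.27, 80.66], [-181.25, 117.63], [-171.15, -9.14], [-177.46, 177.46]. Speed limits (degrees/s): [159.86, 159.86, 180, 180, 180, 180].

INTERFACE

Orientations are given as [roll, pitch, yaw] about the fixed x, y, z axes, in that order (R = Rz(yaw) Ry(pitch) Rx(roll)).
In Python, from workcell import env gives the robot as it stands. The module is installed in compiled form; this text tells all that it offers. Calls block until the motion is done:
- env.goto(position, orientation): joint-space move of the TCP to a pose.
- env.move_straight(position, rotation=None, rate=0.15, force_limit=None): straight line of the TCP; rotation=None keeps the orientation; rate is the mean speed in m/s. With force_limit (N) it stops when the force on the tool has changed by that much, and returns True; else False.
- env.set_joints(angles): joint-space move.
- env.gripper_to(opening, grasp_force=None): opening from 0.0 (shut) to 1.0 (fully open); grasp_force is the grip in N (None keeps the last); returns when the fingers have stopped.
- env.dwell(seconds).
- env.inverse_kinematics(position, orientation): joint angles nearest the present ones, or None.
- env.read_state(): the state.
- env.grab_frame(name): name is "scene" or "side" or "wrist"; returns a dict with "image" (480x640x3 uint8, blue, green, red), "fx", "fy", "cx", "cy" (pixels), "position" and "orientation" of the camera in the world. Camera axes: x right, y up, looking along -z (the intrinsics and any distortion apply to the point x, -y, -z); pixel columns grow to the right and rows downward; lengths in m; the calibration is good to about 2 mm. A picture is of the moment at which its call begins. There is no depth.
A pose or a line that the arm cannot do raises env.Unreachable and nothing moves.
- env.close_job(): hands the job in, once; it reports no verdict.
Trained networks look in a picture, given as the dict that the camera call returned (one of the last four; its "shot" number tells which), for a name from the list of things; names that differ only in an ending like _2 or _b are one class to them, and where a whole thing is asked for, a point or a joint stands for the part that bears it (a point fixed in the world has none). Each returns a list of dicts, best first, with "score" (0 to 1); they miss things now and then, are a little off and sometimes report something else, mostly with a low value. They report only what shows in the picture. A call takes as long as a camera call. They do not tell look-alikes from the thing itself.
- env.search_frame(picture, thing): "xyz" ([x, y, z] in m, in world coordinates, good to about 4 mm: the middle of the surface that is visible of it).
- env.trace(picture, thing): "mask" (480x640 bool, what is visible of it).
The state is a dict: "clock": time; "joint_positions": joint angles; "qvel": joint speeds; "joint_torque": joint torques, N m; "position": TCP position; "tool_rot": TCP orientation; "force": force on the tool from outside, world axes, zero at the start; "wrist_torque": the same for the moment, N m; "opening": opening from 0.0 (shut) to 1.0 (fully open).
Only numpy, scipy, OpenCV 4.12 (cv2) and the standard library are available. Lean on these libraries where they do the work, as an engineer would, in place of code of your own. Each camera call takes 0.05 s, during which the arm holds its last target.

## Working session

There is one attempt and no reset: what is moved stays moved. The work goes in short steps, each a Python script; the robot and the scene stay as the last script left them, time stands still between calls to the robot, and variables do not carry over. Pictures are saved under pics/ and viewed, and the job is handed in when it is done.

```bash
mkdir -p pics; ls
python3 - <<'E'
from workcell import env
import cv2
for n in ["scene","side","wrist"]:
    p=env.grab_frame(n); cv2.imwrite(f"pics/{n}0.png",p["image"])
    print(n,p["fx"],p["fy"],p["cx"],p["cy"],p["position"],p["orientation"],[k for k in p])
    for t in ["pack_mid","tab_face","charger","lamp","jar","glue","mug","finial","tape","screwdriver","offcut"]:
        print(t,[([round(float(v),3) for v in d["xyz"]],round(d["score"],2)) for d in env.search_frame(p,t)][:4])
print(env.read_state())
E
```

```text
pics
scene 581.2327505219831 581.2327505219831 314.042435064556 239.52044313661816 [ 1.09878114 -0.59561783  1.16362138] [36.00293662  0.73760211 42.52863294] ['image', 'fx', 'fy', 'cx', 'cy', 'position', 'orientation', 'shot']
pack_mid [([0.441, -0.221, 0.084], 0.9), ([0.4, -0.336, 0.081], 0.72), ([0.56, -0.227, 0.112], 0.7), ([0.736, -0.153, 0.092], 0.69)]
tab_face []
charger [([0.603, -0.246, 0.043], 0.67)]
lamp [([0.632, 0.204, 0.05], 0.85)]
jar [([0.511, -0.01, 0.051], 0.86), ([0.435, 0.462, 0.056], 0.32)]
glue [([0.74, -0.013, 0.078], 0.96)]
mug [([0.436, 0.462, 0.055], 0.58)]
finial [([0.634, -0.005, 0.019], 0.68)]
tape [([0.476, -0.468, 0.026], 0.79)]
screwdriver [([0.629, 0.38, 0.026], 0.72)]
offcut [([0.413, 0.005, 0.024], 0.9)]
side 587.6421992324524 587.6421992324524 313.48915182939686 239.97155991216835 [0.17987348 1.14765797 0.77532695] [  59.89381666    0.54659041 -161.73906255] ['image', 'fx', 'fy', 'cx', 'cy', 'position', 'orientation', 'shot']
pack_mid [([0.386, -0.312, 0.068], 0.94), ([0.499, 0.008, 0.04], 0.73), ([0.72, -0.129, 0.065], 0.72), ([0.421, -0.198, 0.06
[... 1175 characters left out ...]
005, 0.037], 0.24)]
{'clock': 1.8, 'joint_positions': array([ 1.48175677e+01,  2.20422003e+01,  4.52278469e-01,  3.25760777e-04,
       -6.84091624e+01, -1.48159492e+01]), 'qvel': array([ 0.03172881, -0.04729846, -0.05015698,  0.08194372, -0.10646924,
       -0.07367046]), 'joint_torque': array([ 1.47134269e-03, -3.90453422e+01,  1.87617624e+01,  4.22432095e+00,
        1.54443324e-02,  1.10602024e-06]), 'position': array([6.24988156e-01, 3.53955269e-05, 2.22543050e-01]), 'tool_rot': array([-9.00009628e+01,  5.86464342e-05,  9.00017383e+01]), 'force': array([-1.03812591, -0.86592863, -0.36006881]), 'wrist_torque': array([-0.00649013,  0.00919485,  0.00276486]), 'opening': 0.9984735559418602}
```

View pics/scene0.png

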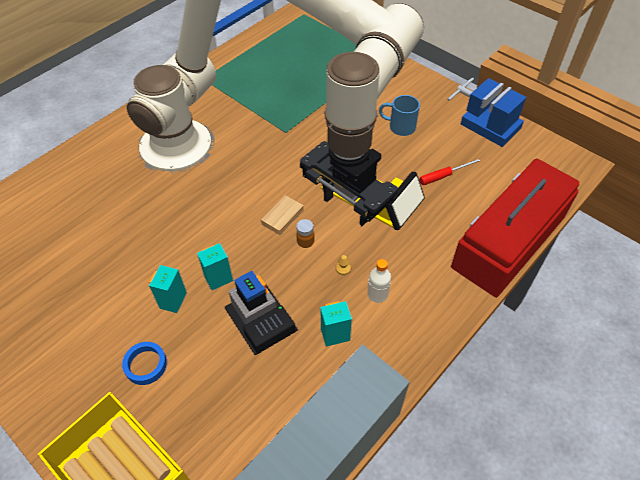

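View pics/side0.png

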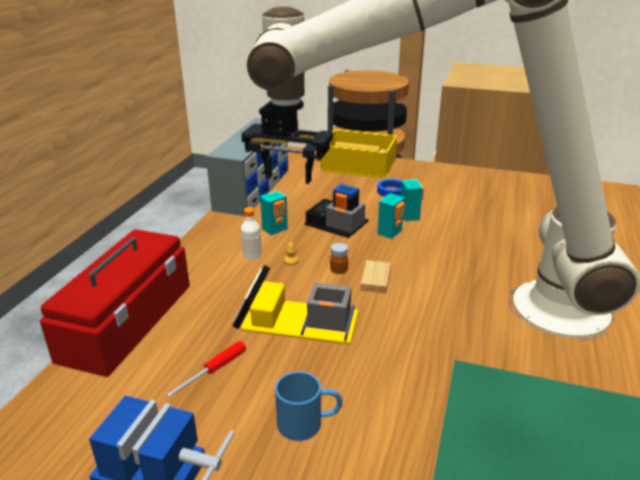

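View pics/wrist0.png

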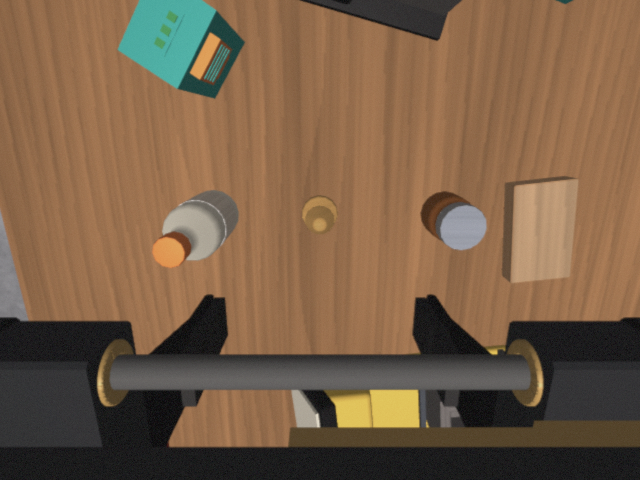

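The blue pack stands in the charger near (0.56,-0.22), at scene pixel (250,288). The lamp socket is near (0.54,0.22). The turquoise packs are decoys. Next: wrist views over both sockets.

```bash
cat > h.py <<'E'
import numpy as np, cv2
from scipy.spatial.transform import Rotation as Rt
from workcell import env
def Rm(p): return Rt.from_euler("xyz",p["orientation"],degrees=True).as_matrix()
def proj(p,X):
    X=np.atleast_2d(X); c=(X-np.array(p["position"]))@Rm(p)
    return np.c_[p["cx"]+p["fx"]*c[:,0]/-c[:,2], p["cy"]+p["fy"]*(-c[:,1])/-c[:,2]]
def ray(p,uv,z):
    uv=np.atleast_2d(np.array(uv,float))
    d=np.c_[(uv[:,0]-p["cx"])/p["fx"],-(uv[:,1]-p["cy"])/p["fy"],-np.ones(len(uv))]@Rm(p).T
    o=np.array(p["position"]); return o+d*((z-o[2])/d[:,2])[:,None]
def snap(cam,name):
    import pickle
    p=env.grab_frame(cam); cv2.imwrite(f"pics/{name}.png",p["image"]); pickle.dump({k:p[k] for k in p},open(f"pics/{name}.pkl","wb")); return p
def load(name):
    import pickle; return pickle.load(open(f"pics/{name}.pkl","rb"))
def down(yaw): return [-90,0,yaw]
E
python3 - <<'E'
from h import *
for (x,y,n) in [(0.62,-0.22,"wc"),(0.60,0.22,"wl")]:
    env.goto([x,y,0.30],down(0)); p=snap("wrist",n)
    print(env.read_state()["position"],p["position"],p["orientation"])
    for t in ["pack_mid","tab_face","charger","lamp"]:
        print(t,[([round(float(v),3) for v in d["xyz"]],round(d["score"],2)) for d in env.search_frame(p,t)][:4])
print(env.read_state()["clock"],env.read_state()["joint_positions"])
E
```

```text
[ 0.62003245 -0.21922596  0.29951031] [ 0.53504815 -0.2196611   0.46134723] [-1.77345313e+01 -5.51823735e-02  9.00043937e+01]
pack_mid [([0.55, -0.22, 0.108], 0.96), ([0.713, -0.148, 0.1], 0.76), ([0.42, -0.336, 0.012], 0.59)]
tab_face [([0.694, -0.13, 0.082], 0.83), ([0.552, -0.193, 0.104], 0.73)]
charger [([0.591, -0.233, 0.039], 0.84)]
lamp []
[0.60040545 0.21885613 0.30006919] [0.51532926 0.21920121 0.4617738 ] [-1.77706279e+01 -2.06038627e-02  8.98540954e+01]
pack_mid [([0.709, -0.121, 0.04], 0.61)]
tab_face [([0.702, -0.121, 0.064], 0.95), ([0.712, 0.016, 0.06], 0.49)]
charger []
lamp [([0.519, 0.218, 0.048], 0.76)]
5.0333 [ 3.45382835e+01  2.12494678e+01  1.02276512e+01  2.05398866e-03
 -7.89803002e+01 -1.24612765e+02]
```

View pics/wc.png

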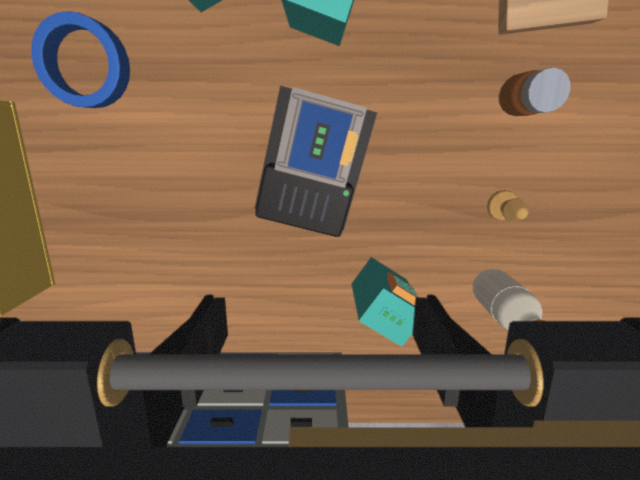

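View pics/wl.png

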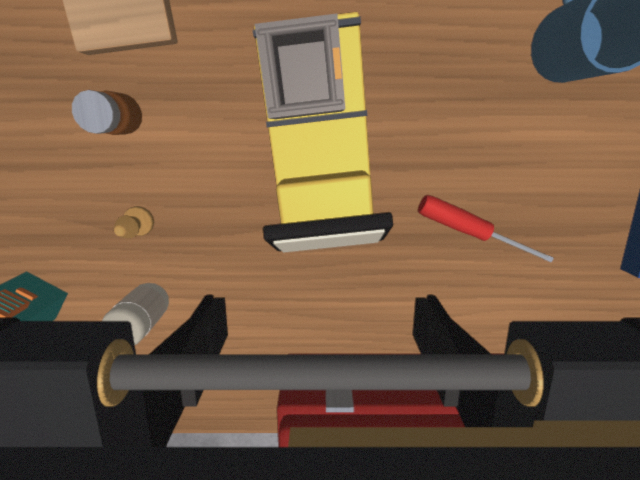

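The pack in the charger shows at (323,140) with its orange tab on the right (+y), black box below-left. The lamp socket is at (302,67), orange mark on the right at (338,63), visibly shifted left on its base. I'll estimate the axes, then take closer views.

Run:
```python
from h import *
a=load("wc"); b=load("wl")
for n,s,(x0,y0,x1,y1) in [("wc",a,(230,70,400,250)),("wl",b,(230,0,400,140))]:
    c=s["image"][y0:y1,x0:x1]; cv2.imwrite(f"pics/{n}_z.png",cv2.resize(c,None,fx=4,fy=4,interpolation=cv2.INTER_CUBIC)[:600])
P=ray(a,[(262,190),(341,235),(374,112),(280,88)],0.04);print(P)
P=ray(b,[(269,123),(366,113),(359,14),(392,217),(265,230)],0.02);print(P)
```

```text
[[ 0.60161524 -0.28208299  0.04      ]
 [ 0.65241554 -0.19528042  0.04      ]
 [ 0.52160185 -0.16363846  0.04      ]
 [ 0.49882366 -0.25929798  0.04      ]]
[[0.51261468 0.16436582 0.02      ]
 [0.50265666 0.26913818 0.02      ]
 [0.40904543 0.25895333 0.02      ]
 [0.61713268 0.30332651 0.02      ]
 [0.63239992 0.15455925 0.02      ]]
```

View pics/wc_z.png

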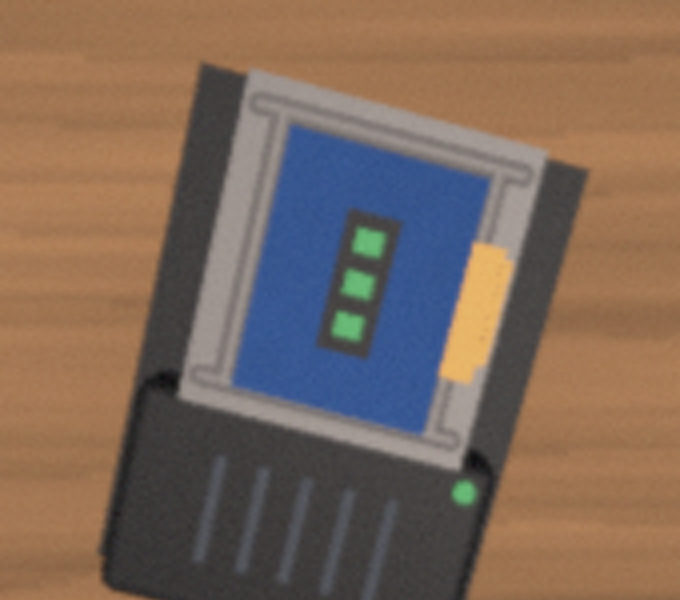

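View pics/wl_z.png

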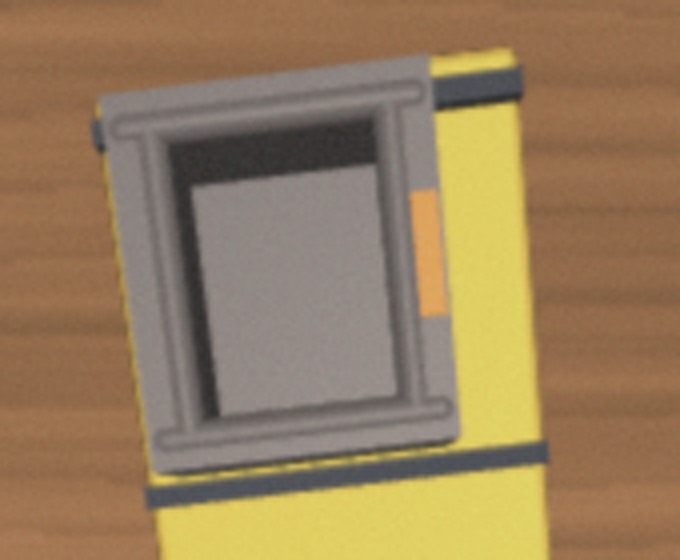

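```bash
cat >> h.py <<'E'
from scipy.optimize import least_squares
def fitrect(p,uv,sx,sy,z):
    """uv corners in order (-x,-y),(-x,+y),(+x,+y),(+x,-y)"""
    L=np.array([(-sx,-sy),(-sx,sy),(sx,sy),(sx,-sy)])/2
    W=ray(p,uv,z)[:,:2]
    def f(q):
        c,s=np.cos(q[2]),np.sin(q[2]); return (L@np.array([[c,s],[-s,c]])+q[:2]-W).ravel()
    r=least_squares(f,[*W.mean(0),0]); 
    print("fit x,y,yaw",r.x[:2].round(4),np.degrees(r.x[2]).round(2),"resid mm",(r.fun*1e3).round(1)); return r.x
E
python3 - <<'E'
from h import *
a=load("wc"); b=load("wl")
fitrect(a,[(302,101),(353.25,114.5),(336.75,178.25),(288,167)],.056,.044,.112)
q=fitrect(b,[(230+102/4,97/4),(230+430/4,56/4),(345,437/4),(230+155/4,472/4)],.080,.074,.074)
# close views
yc,yl=-14,6
for (x,y,yaw,n) in [(0.555,-0.217,yc,"wc2"),(q[0],q[1],yl,"wl2")][::-1]:
    d=0.035; 
    env.goto([x+d*np.cos(np.radians(yaw)),y+d*np.sin(np.radians(yaw)),0.19],down(yaw)); p=snap("wrist",n)
    print(env.read_state()["position"],env.read_state()["tool_rot"])
    cv2.imwrite(f"pics/{n}_z.png",cv2.resize(p["image"][60:330,160:480],None,fx=2.2,fy=2.2,interpolation=cv2.INTER_CUBIC))
print(env.read_state()["clock"])
E
```

```text
fit x,y,yaw [ 0.5477 -0.2192] -13.58 resid mm [ 0.1  0.3 -0.3 -0.4  0.3 -0.2 -0.1  0.3]
fit x,y,yaw [0.4653 0.203 ] 6.0 resid mm [-0.4 -0.6 -0.4  0.4  0.4  0.8  0.5 -0.6]
[0.5022433  0.20764439 0.19183082] [-89.91666866  -0.23722194   6.00026782]
[ 0.58934655 -0.22436403  0.19017468] [-8.99904622e+01 -1.82581259e-02 -1.39066626e+01]
7.4
```

```bash
ls pics
```

```text
scene0.png
side0.png
wc.pkl
wc.png
wc2.pkl
wc2.png
wc2_z.png
wc_z.png
wl.pkl
wl.png
wl2.pkl
wl2.png
wl2_z.png
wl_z.png
wrist0.png
```

View pics/wc2_z.png

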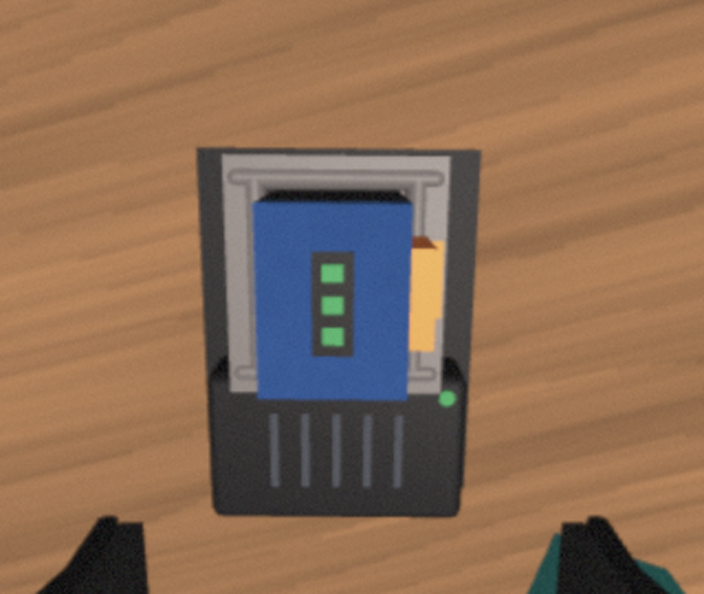

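View pics/wl2_z.png

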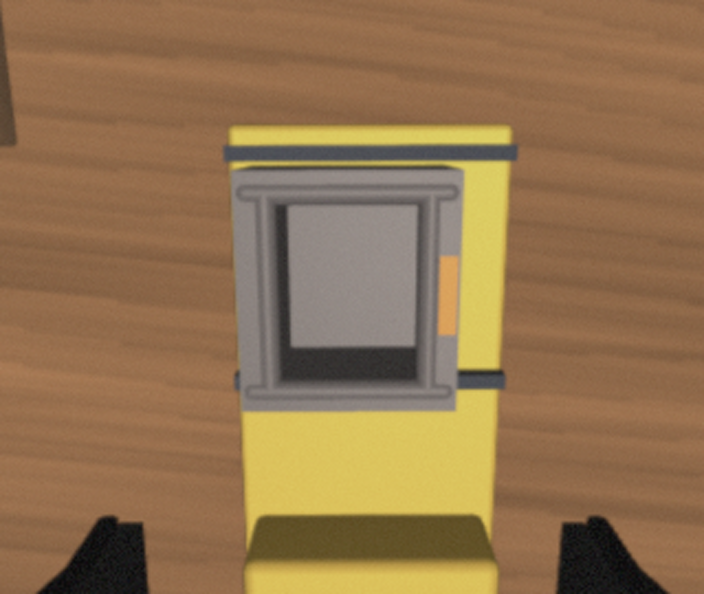

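Run:
```python
from h import *
a=load("wc2"); b=load("wl2")
cv=lambda L:[(160+x/2.2,60+y/2.2) for x,y in L]
fitrect(a,cv([(254,202),(412,202),(407,400),(258,399)]),.056,.044,.112)
fitrect(b,cv([(233,169),(463,169),(456,410),(243,410)]),.080,.074,.074)
fitrect(b,cv([(289,206),(417,206),(415,347),(290,347)]),.058,.046,.022)
S=env.read_state();print(S["position"],S["tool_rot"])
# where the fingertip mid is expected
print(proj(a,[S["position"]]))
```

```text
fit x,y,yaw [ 0.5475 -0.2196] -14.4 resid mm [-0.1 -0.5  0.4  0.3 -0.1  0.2 -0.2 -0. ]
fit x,y,yaw [0.4645 0.2028] 6.11 resid mm [-0.1 -0.8 -0.5  0.9  0.1  0.4  0.5 -0.5]
fit x,y,yaw [0.4668 0.2045] 5.84 resid mm [-1.9  1.  -1.6 -1.4  1.9 -1.6  1.5  2. ]
[ 0.58934655 -0.22436403  0.19017468] [-8.99904622e+01 -1.82581259e-02 -1.39066626e+01]
[[320.37463188 317.80460623]]
```

Run:
```python
from h import *
yaw=-14.1; c=np.array([0.5476,-0.2194]); r=np.radians(yaw)
ex=np.array([np.cos(r),np.sin(r)]); ey=np.array([-np.sin(r),np.cos(r)])
t=c+ey*0.001
def st(m):
    s=env.read_state(); f=s["force"]; e=s["position"][:2]-t
    print(m,"t",round(s["clock"],2),"w",round(s["opening"]*87,1),"F tool x,y,z",(f[:2]@ex).round(1),(f[:2]@ey).round(1),f[2].round(1),"err mm",(e@ex*1e3).round(2),(e@ey*1e3).round(2),s["position"][2].round(4),s["wrist_torque"].round(2))
env.goto([*t,0.16],down(yaw)); st("above")
print(env.move_straight([*t,0.073],rate=0.08,force_limit=8)); env.dwell(.3); st("down")
p=snap("side","s1"); snap("wrist","w1")
env.gripper_to(0.060/0.087,3); env.dwell(.2); st("60mm")
env.gripper_to(0.046/0.087,4); env.dwell(.3); st("4N")
```

```text
above t 7.72 w 87.1 F tool x,y,z 0.4 -1.0 -0.1 err mm -1.24 0.85 0.1596 [-0.14 -0.18 -0.01]
False
down t 9.27 w 87.1 F tool x,y,z 0.4 -0.3 0.1 err mm 0.12 0.03 0.0733 [-0.06 -0.1  -0.05]
60mm t 10.34 w 60.1 F tool x,y,z -0.0 -0.8 0.4 err mm 0.01 -0.02 0.073 [-0.06 -0.14 -0.04]
4N t 10.99 w 51.9 F tool x,y,z -0.4 5.2 2.8 err mm 0.24 0.37 0.0732 [ 1.48 -0.43  0.02]
```

```bash
cat >> h.py <<'E'
def mk(c,yaw):
    r=np.radians(yaw); ex=np.array([np.cos(r),np.sin(r)]); ey=np.array([-np.sin(r),np.cos(r)])
    def st(m,t=np.array(c)):
        s=env.read_state(); f=s["force"]; e=s["position"][:2]-t
        print(m,"t",round(s["clock"],2),"w",round(s["opening"]*87,1),"F tool x,y,z",(f[:2]@ex).round(1),(f[:2]@ey).round(1),f[2].round(1),"err mm",(e@ex*1e3).round(2),(e@ey*1e3).round(2),s["position"][2].round(4),s["wrist_torque"].round(2))
    return ex,ey,st
E
python3 - <<'E'
from h import *
c=np.array([0.5476,-0.2194]); ex,ey,st=mk(c,-14.1)
for F in (12,22):
    env.gripper_to(0.040/0.087,F); env.dwell(.3); st(F)
snap("wrist","w2"); snap("side","s2")
E
```

```text
12 t 11.58 w 46.3 F tool x,y,z 1.4 -1.2 -1.0 err mm 0.01 0.57 0.073 [-0.88 -0.29  0.06]
22 t 12.1 w 45.1 F tool x,y,z 0.4 -3.0 0.0 err mm -0.14 0.91 0.073 [-0.99 -0.11  0.04]
```

Run:
```python
from h import *
c=np.array([0.5476,-0.2194]); ex,ey,st=mk(c,-14.1)
t=c+ey*0.001
h=env.move_straight([*t,0.079],rate=0.02,force_limit=14); st(f"6mm {h}")
if not h:
    h=env.move_straight([*t,0.145],rate=0.06,force_limit=14); st(f"72mm {h}")
    env.dwell(.2); st("")
snap("wrist","w3"); p=snap("side","s3")
```

```text
6mm False t 12.65 w 44.9 F tool x,y,z 0.0 -2.6 -5.2 err mm -0.74 1.06 0.0786 [-0.79 -0.01 -0.06]
72mm False t 13.9 w 45.1 F tool x,y,z 0.2 -0.2 -5.3 err mm -0.36 1.02 0.1444 [-0.04 -0.04  0.01]
 t 14.1 w 45.1 F tool x,y,z -0.1 -0.2 -4.7 err mm -0.16 0.99 0.1446 [-0.03 -0.13  0.02]
```

View pics/s3.png

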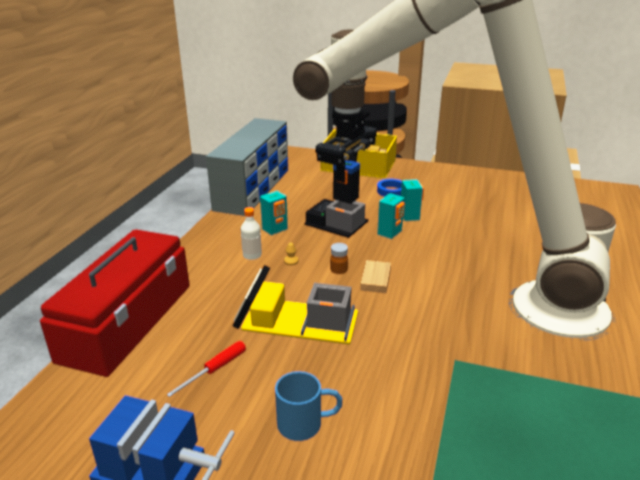

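View pics/w3.png

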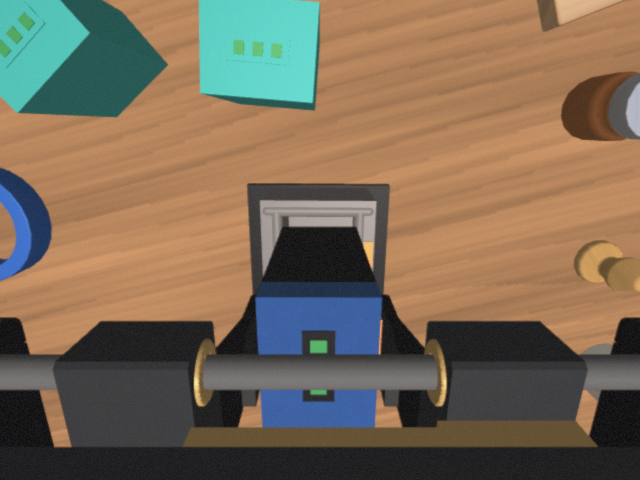

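Wrist view shows the pack free, held level between the fingers (top front edge at row 293), with the empty charger socket behind. Side view agrees. Moving over the lamp.

Run:
```python
from h import *
a=load("w3")
c=np.array([0.5476,-0.2194]); ex,ey,_=mk(c,-14.1)
S=env.read_state()
for z in (0.1836,):
    P=ray(a,[(258,293.5),(382,293.5)],z)[:,:2]; print("pack top rear edge in charger-pack frame mm",((P-c)@np.c_[ex,ey]*1e3).round(1))
env.move_straight([*(c+ey*.001),0.24],rate=0.15)
q=np.array([0.4648,0.2029]); yaw=6.05; ex,ey,st=mk(q,yaw)
t=q+ey*.001
env.goto([*t,0.24],down(yaw)); st("over")
env.move_straight([*t,0.155],rate=0.08,force_limit=8); env.dwell(.3); st("hover")
snap("wrist","w4"); snap("side","s4"); snap("scene","c4")
for n in ("s4","c4"):
    p=load(n); u,v=proj(p,[[*q,0.1]])[0].astype(int); cv2.imwrite(f"pics/{n}_z.png",cv2.resize(p["image"][max(0,v-75):v+75,max(0,u-100):u+100],None,fx=4,fy=4,interpolation=cv2.INTER_CUBIC))
```

```text
pack top rear edge in charger-pack frame mm [[-30.  -20.4]
 [-29.9  22.4]]
over t 16.57 w 45.3 F tool x,y,z 0.3 -0.5 -4.5 err mm 0.27 0.33 0.2399 [-0.07 -0.11 -0.04]
hover t 18.07 w 45.0 F tool x,y,z -0.0 -0.0 -4.2 err mm 0.1 1.08 0.1553 [-0.11 -0.1   0.  ]
```

View pics/w4.png

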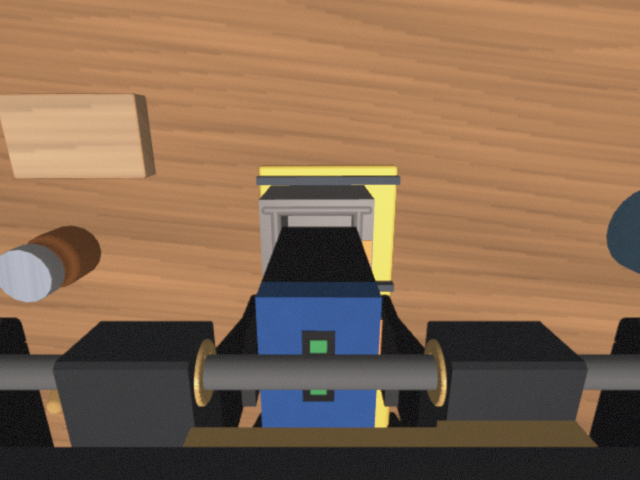

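View pics/s4_z.png

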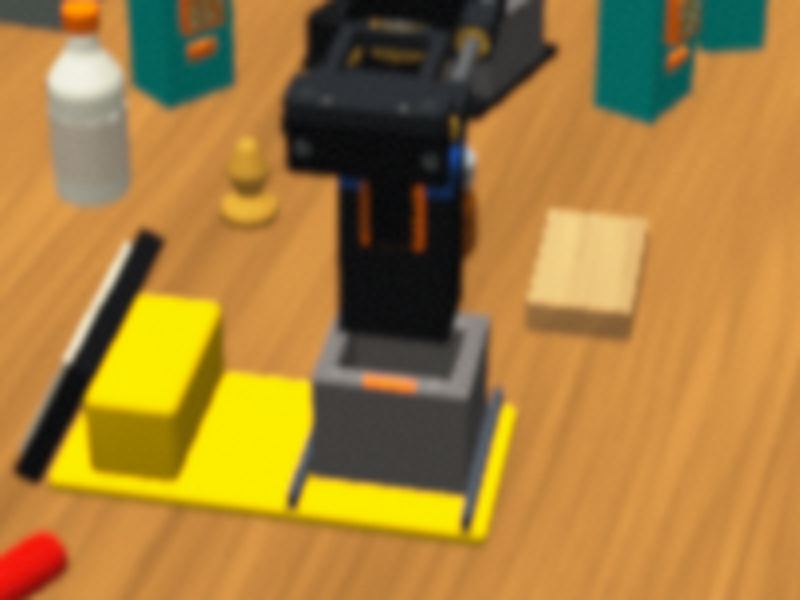

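View pics/c4_z.png

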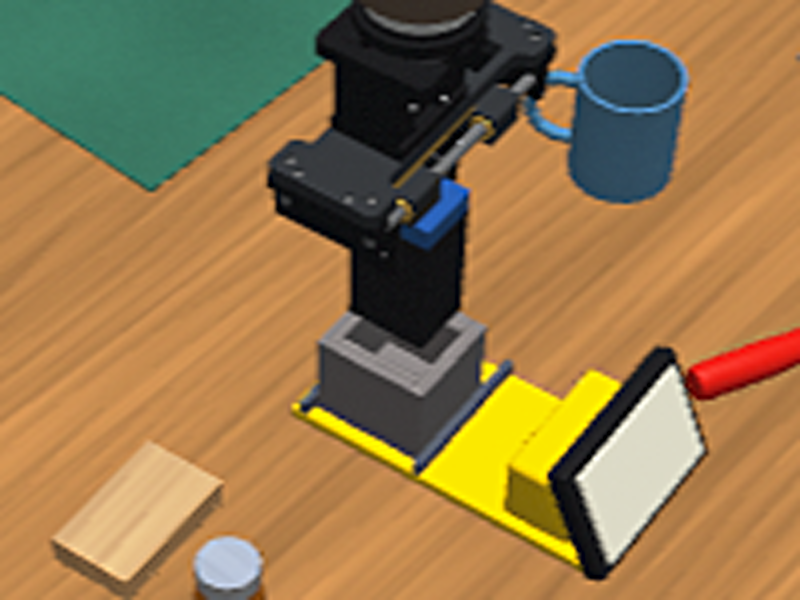

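Run:
```python
from h import *
a=load("wc2"); 
cv=lambda L:[(160+x/2.2,60+y/2.2) for x,y in L]
r=fitrect(a,cv([(222,155),(451,156),(442,392),(230,391)]),.080,.074,.064)
c=np.array([0.5476,-0.2194]); ex,ey,st=mk(c,-14.1); d=r[:2]-c; print("charger socket rel pack est",d@ex*1e3,d@ey*1e3)
q=np.array([0.4648,0.2029]); ex,ey,st=mk(q,6.05)
b=load("w4")
# rim rear outer corners & slot lines, in lamp frame
P=ray(b,[(262,199),(373,199)],.074)[:,:2]; print("rim rear edge, lamp frame mm",((P-q)@np.c_[ex,ey]*1e3).round(1))
P=ray(b,[(258,293.5),(382,293.5)],.155-.073+.112)[:,:2]; print("pack rear edge, lamp frame",((P-q)@np.c_[ex,ey]*1e3).round(1))
s=load("s4");
```

```text
fit x,y,yaw [ 0.5474 -0.2194] -14.35 resid mm [-0.5  0.  -0.3  0.1  0.4 -0.3  0.4  0.2]
charger socket rel pack est -0.18565176267469907 -0.03488294399140931
rim rear edge, lamp frame mm [[-40.7 -35.2]
 [-40.6  34.9]]
pack rear edge, lamp frame [[-29.6 -20.2]
 [-29.5  22.7]]
```

Run:
```python
from h import *
q=np.array([0.4648,0.2029]); ex,ey,st=mk(q,6.05)
t=q+ey*0.0
env.move_straight([*t,0.141],rate=0.05,force_limit=8); st("near")
h=env.move_straight([*t,0.120],rate=0.02,force_limit=8); st(f"enter {h}"); env.dwell(.2); st("")
```

```text
near t 18.66 w 45.1 F tool x,y,z 0.3 -0.2 -4.7 err mm -0.21 -0.25 0.1404 [-0.01 -0.15 -0.04]
enter False t 19.86 w 45.1 F tool x,y,z 0.8 -0.6 -4.3 err mm 0.13 0.1 0.1202 [-0.02 -0.09 -0.01]
 t 20.06 w 45.5 F tool x,y,z 0.2 0.1 -3.5 err mm 0.07 0.05 0.1201 [-0.05 -0.1   0.03]
```

Run:
```python
from h import *
q=np.array([0.4648,0.2029]); ex,ey,st=mk(q,6.05)
h=env.move_straight([*q,0.088],rate=0.03,force_limit=9); env.dwell(.1); st(f"down {h}")
if not h:
    h=env.move_straight([*q,0.080],rate=0.01,force_limit=8); st(f"floor {h}"); env.dwell(.2); st("")
snap("side","s5"); snap("wrist","w5")
p=load("s5"); u,v=proj(p,[[*q,0.1]])[0].astype(int); cv2.imwrite("pics/s5_z.png",cv2.resize(p["image"][v-75:v+75,u-100:u+100],None,fx=4,fy=4,interpolation=cv2.INTER_CUBIC))
```

```text
down False t 21.38 w 45.0 F tool x,y,z -0.6 -0.2 -4.1 err mm 0.13 0.07 0.0882 [-0.05 -0.17  0.02]
floor True t 21.95 w 45.4 F tool x,y,z -0.8 0.3 5.0 err mm 0.05 -0.0 0.0829 [ 0.08  0.21 -0.01]
 t 22.15 w 45.3 F tool x,y,z -0.6 0.1 5.9 err mm 0.06 -0.0 0.0829 [ 0.04  0.16 -0.03]
```

View pics/s5_z.png

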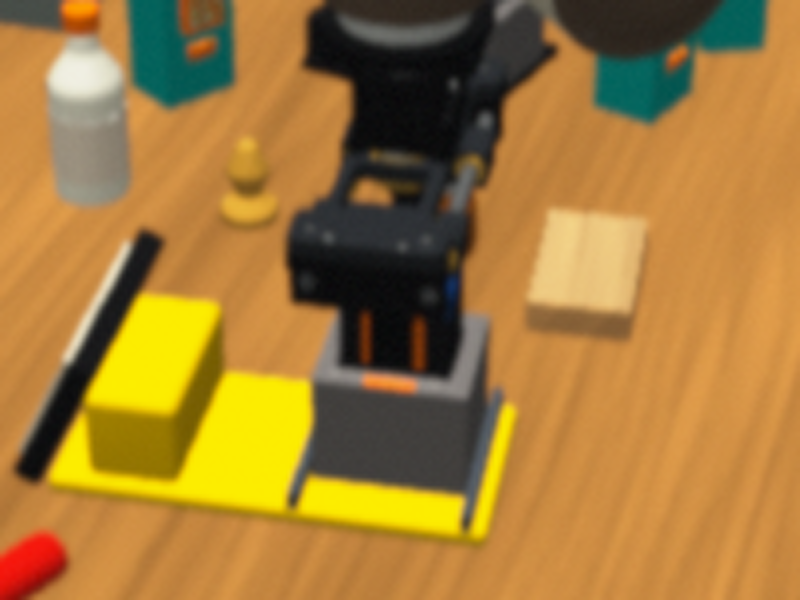

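Run:
```python
from h import *
q=np.array([0.4648,0.2029]); ex,ey,st=mk(q,6.05)
for w in (.050,.056,.070): env.gripper_to(w/.087); st(w)
env.gripper_to(1.0); env.dwell(.2); st("open")
print(env.move_straight([*q,0.19],rate=0.1,force_limit=8)); st("up")
env.move_straight([*(q+ex*0.035),0.20],rate=0.1)
snap("wrist","w6"); snap("side","s6")
p=load("w6"); cv2.imwrite("pics/w6_z.png",cv2.resize(p["image"][60:330,160:480],None,fx=2.2,fy=2.2,interpolation=cv2.INTER_CUBIC))
p=load("s6"); u,v=proj(p,[[*q,0.1]])[0].astype(int); cv2.imwrite("pics/s6_z.png",cv2.resize(p["image"][v-75:v+75,u-100:u+100],None,fx=4,fy=4,interpolation=cv2.INTER_CUBIC))
```

```text
0.05 t 22.66 w 50.1 F tool x,y,z -2.3 6.4 4.6 err mm 0.31 1.65 0.0829 [1.72 0.94 0.09]
0.056 t 23.1 w 56.0 F tool x,y,z 1.1 4.3 3.5 err mm -0.42 -0.13 0.0818 [ 1.31 -0.3  -0.01]
0.07 t 23.69 w 70.2 F tool x,y,z -0.2 0.9 0.0 err mm -1.7 -1.13 0.0811 [-0.05 -0.17  0.03]
open t 24.52 w 87.0 F tool x,y,z 0.3 0.5 -0.5 err mm -1.46 -0.81 0.0813 [-0.05 -0.1   0.02]
False
up t 25.76 w 87.0 F tool x,y,z -0.6 -0.7 0.8 err mm -0.43 -0.21 0.1893 [-0.05 -0.11  0.03]
```

View pics/w6_z.png

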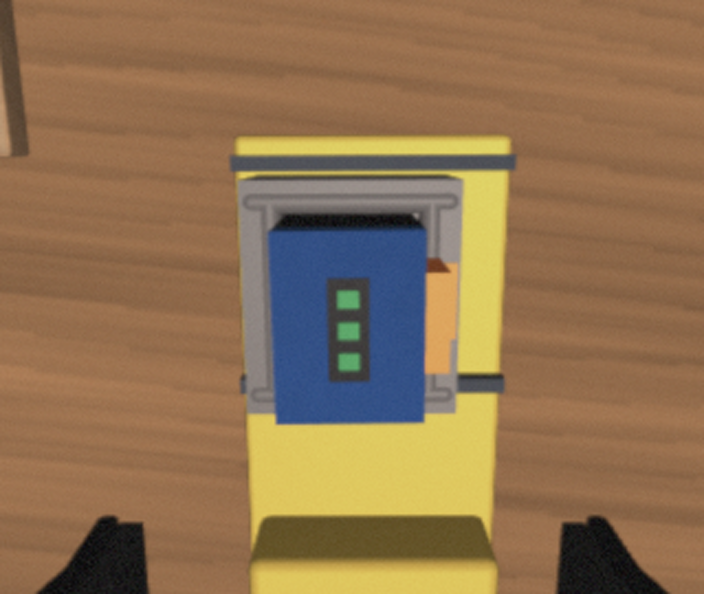

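View pics/s6_z.png

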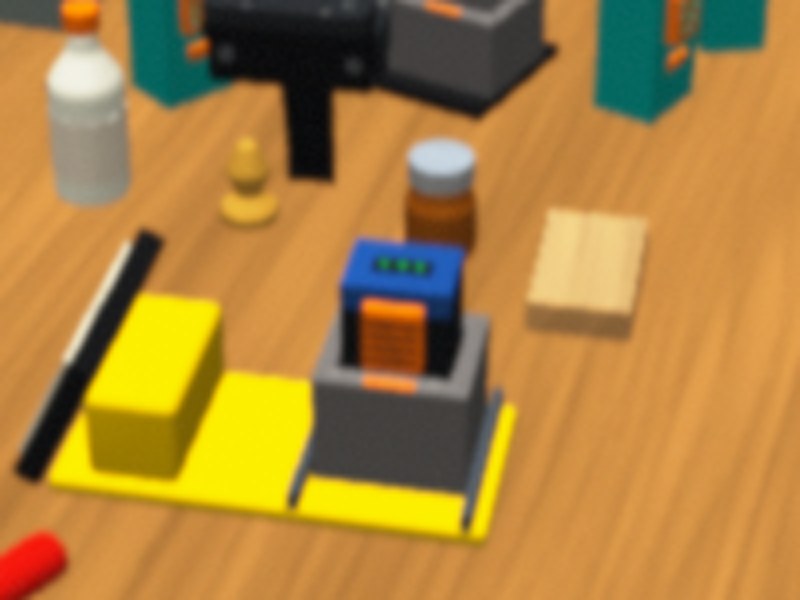

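Run:
```python
from h import *
cv=lambda L:[(160+x/2.2,60+y/2.2) for x,y in L]
p=load("w6")
C=cv([(270,230),(426,228),(424,422),(276,423)])
r=fitrect(p,C,.056,.044,.122)
q=np.array([0.4648,0.2029]); ex,ey,st=mk(q,6.05); print((r[:2]-q)@np.c_[ex,ey]*1e3)
P=ray(p,cv([(425,300),(458,300)]),.114)[:,:2]; print("pad/side y",(P-r[:2])@ey*1e3)
st("end"); env.close_job()
```

```text
fit x,y,yaw [0.4643 0.2019] 6.47 resid mm [-0.  -0.5 -0.   0.5 -0.   0.2  0.1 -0.2]
[-0.64072192 -0.91771491]
pad/side y [22.14594421 31.7661011 ]
end t 26.38 w 86.7 F tool x,y,z -0.5 -0.2 -0.1 err mm 34.24 -0.23 0.1995 [-0.05 -0.14 -0.04]
the job is handed in; nothing more can be done
```

The battery pack is out of the charger and seated in the yellow lamp's socket, with its orange tab sprung out on the marked side. I handed the job in at about 26 s of the 72 s allowed.

- **Removal:** I squeezed the pack with 22 N, which pressed the tab fully in (46 mm wide). It lifted out without catching, and the tool felt only the pack's weight, about 5 N.
- **Insertion:** I found the lamp socket's sideways shift in the wrist camera images. I then moved the target about 1 mm towards −y, because the held pack looked about 1 mm off in the camera. The pack slid in with no noticeable force and touched the floor at a tool height of 82.9 mm, against 83 mm predicted. I stopped pressing there.
- **Release:** The tool felt up to about 6 N sideways while the tab sprang out, and it moved a millimetre or two. The force went back to zero once the gripper was open.
- **Final position:** The last wrist picture puts the pack 0.6 mm (x) and 0.9 mm (y) from the socket centre I measured. That fit assumes the pack is upright and at full depth. I never measured the nominal bay_floor point itself.
- **Tab:** Its pad is about 31.8 mm from the pack's middle, against 30 mm nominal, so it is fully out within measuring error.
- **Bystanders:** I saw none disturbed in the pictures, and the gripper was clear of everything at the end.

I did not tug the pack to confirm the latch. That rests on the seating depth and the tab being visibly out.

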